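# Feed a scrap ring into the lever-lid wax melter

## Robot

A 6-joint arm with a two-finger parallel gripper is mounted at the origin on a cart in front of the work surface, level with it; the furniture and walls round the work are solid. World frame = base frame: x ahead of the robot, y to its left, z up, the work surface at z = 0. Lengths are in mm, angles in rad, forces in N, time in s.
With the tool pointing down it reaches from about 250 to 775 mm from the base axis. Payload 4 kg.
Tool frame: the origin (TCP) lies midway between the tips of the shut fingers; the grasp point (between the pads) lies 19 mm behind it; z points along the fingers, y is the line along which they close (so a half turn about z gives the same grasp; the last joint's range is limited). The gripper opens to 94 mm and grips with 3 to 60 N. Pads are 16 mm wide; open, the fingers measure 119 mm over their backs; the gripper's body (75 mm by 177 mm) begins 78 mm behind the grasp point.
Start: joints at [1.104, 0.087, 1.371, -0, 1.684, -0.103], TCP at [195.718, 514.021, 174.606] pointing down, gripper open.
Joint ranges: [-3.1, 3.1], [-0.76, 2.03], [0.27, 2.55], [-1.08, 4.22], [0.17, 2.65], [-2.57, 2.57]. Speed limits (rad/s): [2.79, 2.79, 3.14, 3.14, 3.14, 3.14].

## Interface

Orientations are given as a unit quaternion [w, x, y, z].
In Python, from workcell import env gives the robot as it stands.
- The arm moves only by the tool step_arm, never from a script. Its argument "series" is a list of rows, each a list of 4 numbers: the shift along the tool's x, y, z in m, then the turn about the tool's z in degrees. In form: [[tx, ty, tz, yaw], ...]. A call has 1 to 12 rows; each row shifts and turns the commanded pose from where the row before left it, along the tool's axes as they then stand; what a row does not reach is not made up. A row lasts 1/12 s, in which the tool goes at most 41.7 mm and 7.16 degrees, less where a joint would pass 70% of its speed; a pose out of reach is approached as far as the arm can. A call with a gripper value outside its range is refused whole. "jaw" is the closure, from 0 (fully open) to 1 (shut), set as the call begins (left out, the last holds). The fingers move at their own pace and stop on an object; the grip force is fixed at half the most. Time passes only in rows, so rows that do not move let the fingers close. It gives the time, the measured TCP pose, the force, the opening and the grip force at its end, in the units of the state.
- env.get_state(): the state, without advancing time (a new reading comes with each control period).
- env.read_camera(name): name is "side" or "top"; returns a dict with "pixels" (384x512x3 uint8, red, green, blue), "camera_matrix" (3x3 intrinsics, pixels), "R" (3x3) and "t" (3): a world point X has camera coordinates R X + t. Camera axes: x right, y down, z forward; pixel columns grow to the right and rows downward; lengths in mm; the calibration is good to about 2 mm. A picture is of the moment at which its call begins. There is no depth.
- env.job_done(): hands the job in; it is judged then, once.
Trained networks look in a picture, given as the dict that the camera call returned (one of the last four; its "shot" number tells which), for a name from the list of things; names that differ only in an ending like _2 or _b are one class to them, and where a whole thing is asked for, a point or a joint stands for the part that bears it (a point fixed in the world has none). Each returns a list of dicts, best first, with "p" (0 to 1); they miss things now and then, are a little off and sometimes report something else, mostly with a low value. They report only what shows in the picture. A call takes as long as a camera call.
- env.find_in(picture, query): "rect" ([left, top, width, height] in pixels, round what is visible of it).
- env.place_of(picture, query): "at" ([column, row] in pixels: a listed point, or the origin of a listed thing).
The state is a dict: "time_s": time; "joint_pos": joint angles; "joint_velocities": joint speeds; "tau": joint torques, N m; "tcp_pos": TCP position; "tool_rot": TCP orientation; "ft_force": force on the tool from outside, world axes, zero at the start; "wrist_torque": the same for the moment, N m; "opening": opening from 0.0 (shut) to 1.0 (fully open); "grip_force": force on a finger pad.
Only numpy, scipy, OpenCV 4.12 (cv2) and the standard library are available. Lean on these libraries where they do the work, as an engineer would, in place of code of your own. Each camera call takes 0.05 s, during which the arm holds its last target. There are 200 camera calls.

## Task

The wax melter on the bench is cold and waiting to be topped up. Nothing needs gripping: press its long red-padded lever all the way down so that the heavy lid is thrown back and stays open, push the green wax ring along the infeed shelf until it drops into the pot, then push the lid over from behind so that it falls fully shut. Do not pick the ring up, leave the lid itself alone until the ring is in the pot, and leave the things lying round the melter where they are.

Things in the scene. Friction and masses are not known exactly. Their poses are not given: they have to be found in the camera images.
- melter: wax melter, fixed to the bench: grey square pot, 130 x 130 mm outside, rim 106 mm high, with a steel infeed shelf. Origin: centre of the pot's foot, on the bench. z up; x points from the shelf (at -x) to the lid's hinge (at +x); the lever runs along the outside of the -y wall. 'Melter frame' below means this frame
- shelf_mid (a point): point on the shelf's level top, 100 mm above the bench, at x = -120 mm in the melter frame. The shelf runs from x = -184 mm (open front edge) to x = -56 mm, the brink of the pot, with no step there, so the ring is pushed along +x; rims 12 mm high stand along its sides at y = -57 and +57 mm. Nothing stands above the shelf
- pot_in (a point): centre of the pot's floor, 22 mm above the bench. The pot is hollow and empty; its mouth is x -56 to +56 and y -56 to +56 mm in the melter frame, shut off by the lid until that is thrown open
- lever_pad (a point): top centre of the red pad (46 x 34 mm) on the lever's long end, the place to press. Lid shut: at (-195, -96, 171) mm in the melter frame; pressed fully it has come down about 104 mm, to 67 mm above the bench, and moved 16 mm away from the pot. Takes about 6 to 13 N. Pressed only half way and let go, the lid falls shut again
- lever (a joint): angle of the lever: 0 at rest (pad up, lid shut), grows as the pad is pressed down, about 0.58 when the lid is fully open. Its short end lifts the lid through a link, so both always move together. Once the lid is thrown back the lever stays down by itself; it rises again when the lid shuts
- lid_angle (a joint): angle of the lid: 0 shut, 1.57 upright, 1.75 thrown back against its stop. Past about 1.55 it stays open by itself; pushed back below about 1.35 it falls shut by itself in about a second
- lid: the lid: grey insulated plate 130 mm long, 132 mm wide, 12 mm thick, 0.55 to 1.05 kg. Origin in the middle of its hinge line and thickness (x = 62 mm, height 113 mm in the melter frame). Shut, its axes are those of the melter and it reaches from the origin to -130 mm along its x; it turns about its y
- lid_edge (a point): middle of the lid's rounded free edge, 130 mm from the hinge line. Shut: x = -68 mm, height 113 mm in the melter frame; thrown open: x = +85 mm, height 241 mm. To shut it, push the face that then looks to +x, about 25 mm below this edge, towards -x; takes about 3 to 4 N
- ring_center (a point): centre (half-way up) of the green wax ring, 30 mm outside, 10 mm high, 14 g, lying flat and loose on the shelf at the start, 105 mm above the bench
- jar: bystander: small blue jar with a white cap, 40 x 40 x 54 mm, standing on the bench; origin under its centre
- pliers: bystander: pliers with green handles lying on the bench, 49 x 170 x 14 mm, long along their y; origin under their centre
- wax_block: bystander: green wax block lying on the bench, 50 x 90 x 24 mm, long along its y; origin under its centre

How it is judged (in metres and radians):
On the way, in this order (a step that is already met when the one before it is completed fails the run):
1. the lid has been thrown back past upright by the lever (value of joint lid_angle above 1.62 rad), for 0.2 s.
2. the ring has been pushed into the pot while the lid stands open (z of ring_center in the frame of melter below 0.08 m and x of ring_center in the frame of melter between -0.06 and 0.06 m and y of ring_center in the frame of melter between -0.06 and 0.06 m and value of joint lid_angle above 1.5 rad), for 0.2 s.
At the end, for the whole second after the job is handed in: the lid is shut (within 0.05 rad) and the ring lies inside the pot (its centre inside the walls and at least 20 mm below the shelf) (value of joint lid_angle below 0.05 rad and z of ring_center in the frame of melter below 0.08 m and x of ring_center in the frame of melter between -0.06 and 0.06 m and y of ring_center in the frame of melter between -0.06 and 0.06 m); the robot touches nothing.
It fails at once if the ring is picked up (its centre more than 25 mm above its place on the shelf) (z of ring_center in the frame of melter above 0.13 m).
It fails at once if the ring is knocked off the shelf beside the pot (z of ring_center in the frame of melter below 0.085 m and (x of ring_center in the frame of melter below -0.066 m or y of ring_center in the frame of melter above 0.066 m or y of ring_center in the frame of melter below -0.066 m or x of ring_center in the frame of melter above 0.066 m)).
It fails at once if the lid itself is handled before the ring is in the pot (more than 3 N) (contact force between any of the arm, the fingers and lid above 3 N and z of ring_center in the frame of melter above 0.085 m).
It fails at once if the jar, the pliers or the wax block is moved more than 25 mm (distance of any of jar, pliers, wax_block from where it was at the start of the episode above 0.025 m).
It also fails if it takes over 51 s, if anything falls off the work surface, if the arm or the gripper's body presses on something with over 40 N, if the wrist force passes 120 N, or if a joint passes its speed limit or range.

## Working session

There is one attempt and no reset: what is moved stays moved. The work goes in short steps, Python scripts to look and compute and a tool call to move; the robot and the scene stay as the last step left them, time stands still between calls to the robot, and variables do not carry over. Pictures are saved under pics/ and viewed, at most 10 in all, crops included, and the job is handed in when it is done.

Besides the shell and the picture viewer there is one more tool, called after "Request:" by a JSON object that holds its "method" and its "body", one argument or row to a line. step_arm: Moves the arm, as the interface text tells. Its arguments: {"type":"object","properties":{"series":{"type":"array","items":{"type":"array","items":{"type":"number"}}},"jaw":{"type":"number"}},"required":["series"]}

```bash
mkdir -p pics
cat > h.py <<'E'
import numpy as np, cv2
from workcell import env
def proj(c,X):
    p=c["camera_matrix"]@(np.array(c["R"])@np.array(X,float)+np.array(c["t"])); return p[:2]/p[2]
def onz(c,px,z):
    R=np.array(c["R"]);t=np.array(c["t"]);o=-R.T@t
    d=R.T@np.linalg.solve(np.array(c["camera_matrix"]),[px[0],px[1],1]); return o+d*(z-o[2])/d[2]
def save(c,n): cv2.imwrite("pics/"+n,cv2.cvtColor(c["pixels"],cv2.COLOR_RGB2BGR))
E
python3 - <<'E'
from h import *
np.set_printoptions(precision=1,suppress=True)
Z=dict(shelf_mid=100,lever_pad=171,ring_center=105,lid_edge=113,lid=113,melter=0,pot_in=22,jar=0,pliers=0,wax_block=0)
P=[]
for n in("top","side"):
    c=env.read_camera(n);save(c,n+"0.png");P.append(c["pixels"])
    R=np.array(c["R"]);print(n,-R.T@np.array(c["t"]))
    for q,z in Z.items():
        r=env.place_of(c,q)
        for d in r[:2]: print(q,round(d["p"],2),np.array(d["at"]),onz(c,d["at"],z))
cv2.imwrite("pics/both.png",cv2.cvtColor(cv2.resize(np.vstack(P),(512,768))[:, :],cv2.COLOR_RGB2BGR))
print(env.get_state())
E
```

```text
top [ 348.5   82.6 1203.2]
shelf_mid 0.8 [217.  198.8] [450.  202.4 100. ]
lever_pad 0.87 [248.9 166.9] [528.3 112.8 171. ]
ring_center 0.58 [211.6 190.7] [471.9 217.3 105. ]
ring_center 0.47 [153.1 181. ] [497.5 380.9 105. ]
lid_edge 0.79 [199.6 193.5] [462.9 249.2 113. ]
lid 0.64 [151.7 180.7] [497.2 382.6 113. ]
lid 0.3 [249.2 166.8] [538.7 113.6 113. ]
jar 0.66 [300.1 182.3] [512.  -38.7   0. ]
jar 0.49 [246.8 167.8] [555.2 124.2   0. ]
pliers 0.58 [269.4 223.5] [386.1  53.9   0. ]
pliers 0.17 [218.4 194.8] [471.4 209.2   0. ]
wax_block 0.75 [342.8 189.6] [ 490.9 -168.3    0. ]
side [ 538.2 1125.   638.5]
shelf_mid 0.81 [271.1 219.4] [456.8 214.  100. ]
lever_pad 0.69 [240.6 173.9] [524.1 118.2 171. ]
ring_center 0.49 [266.7 218.3] [467.2 217.2 105. ]
lid_edge 0.94 [270.6 224.4] [461.5 257.4 113. ]
lid 0.77 [256.  259.4] [499.6 386.7 113. ]
jar 0.68 [250.6 208.2] [494.8 -19.3   0. ]
pliers 0.61 [293.5 221.2] [382.1  56.6   0. ]
wax_block 0.57 [249.4 189. ] [ 494.  -139.7    0. ]
{'time_s': 1.1, 'joint_pos': array([ 1.1,  0.1,  1.4, -0. ,  1.7, -0.1]), 'joint_velocities': array([ 0.,  0., -0., -0.,  0.,  0.]), 'tau': array([  0. , -34. , -30.3,   0.1,   0. ,  -0. ]), 'tcp_pos': array([195.7, 514. , 174.6]), 'tool_rot': array([0. , 0.2, 1. , 0. ]), 'ft_force': array([-0.2, -1.1, -0.2]), 'wrist_torque': array([-0.,  0.,  0.]), 'grip_force': 0.0, 'opening': 0.9986563532254881}
```

Run:
```python
import cv2
a=cv2.imread("pics/top0.png")[110:300,80:380];b=cv2.imread("pics/side0.png")[120:310,150:450]
import numpy as np
cv2.imwrite("pics/b.png",cv2.resize(np.vstack([a,b]),None,fx=1.57,fy=1.57,interpolation=cv2.INTER_CUBIC))
```

```text
(no output)
```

View pics/b.png

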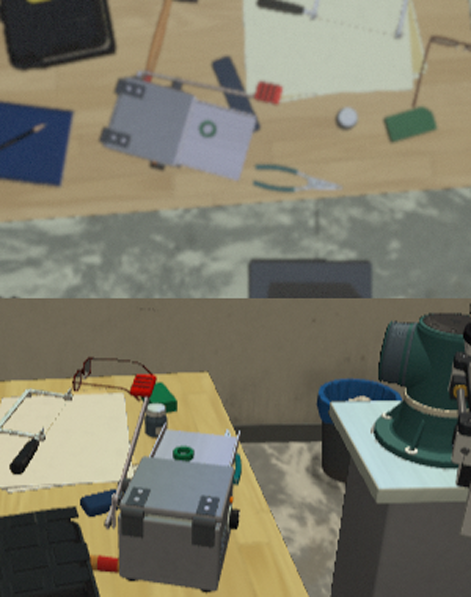

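```bash
cat > fit.py <<'E'
from h import *
from scipy.optimize import least_squares
np.set_printoptions(precision=2,suppress=True)
M=dict(shelf_mid=(-120,0,100),lever_pad=(-195,-96,171),lid_edge=(-68,0,113),lid=(62,0,113))
obs=[];rg=[]
for n in("top","side"):
    c=env.read_camera(n)
    for q in M:
        r=env.place_of(c,q)
        if r: obs.append((c,q,r[0]["at"]))
    rg.append((c,env.place_of(c,"ring_center")))
def W(p,m): a=p[2];return np.array([p[0]+np.cos(a)*m[0]-np.sin(a)*m[1],p[1]+np.sin(a)*m[0]+np.cos(a)*m[1],m[2]])
f=lambda p:np.concatenate([proj(c,W(p,M[q]))-at for c,q,at in obs])
s=least_squares(f,[480,320,1.35],loss="soft_l1",x_scale=[10,10,.1]);p=s.x
print(p,f(p).reshape(-1,2).tolist())
np.save("pose.npy",p)
for c,r in rg:
    for d in r:
        w=onz(c,d["at"],105);a=p[2];d2=w[:2]-p[:2]
        print(d["p"],w,"melter",np.cos(a)*d2[0]+np.sin(a)*d2[1],-np.sin(a)*d2[0]+np.cos(a)*d2[1])
for m in [(-195,-96,171),(-203,-96,67),(85,0,241),(140,0,205)]: print(m,W(p,m))
from scipy.spatial.transform import Rotation as Ro
q=env.get_state()["tool_rot"];print(q,Ro.from_quat([*q[1:],q[0]]).as_matrix())
E
python3 fit.py
```

```text
[480.13 319.97   1.3 ] [[-0.2895053928685343, 0.8460581694517089], [0.5407249122911537, 0.5979189095990591], [-0.40527679717303045, -1.436208247464151], [0.006419157741504478, -0.7341579112565739], [5.0931463124225616, -0.13159315408711336], [-1.6845340448040247, 0.5563147949737015], [-1.6137921584037258, 0.6869940719915633], [1.209250993363355, -1.8257022893049566]]
0.57 [471.37 215.07 105.  ] melter -103.48535897252202 -19.272993760675067
0.68 [469.9  224.26 105.  ] melter -95.01540557433499 -15.423301057785151
(-195, -96, 171) [521.19 106.54 171.  ]
(-203, -96, 67) [519.08  98.82  67.  ]
(85, 0, 241) [502.59 401.95 241.  ]
(140, 0, 205) [517.12 455.   205.  ]
[0.   0.18 0.98 0.  ] [[-0.93  0.36  0.  ]
 [ 0.36  0.93  0.  ]
 [-0.    0.   -1.  ]]
```

```bash
cat > col.py <<'E'
from h import *
np.set_printoptions(precision=1,suppress=True)
def blob(c,lo,hi,near,r=45,side=0):
    h=cv2.cvtColor(c["pixels"],cv2.COLOR_RGB2HSV);m=cv2.inRange(h,lo,hi)
    n,l,st,ce=cv2.connectedComponentsWithStats(m)
    k=[i for i in range(1,n) if np.hypot(*(ce[i]-near))<r and st[i,4]>15]
    return [(ce[i],st[i]) for i in k]
if __name__=="__main__":
    for n,nr,ng in(("top",(250,168),(212,191)),("side",(241,174),(267,218))):
        c=env.read_camera(n)
        for b,s in blob(c,(0,120,70),(8,255,255),nr)+blob(c,(172,120,70),(180,255,255),nr): print(n,"red",b,s,onz(c,b,171),onz(c,b,160))
        for b,s in blob(c,(45,80,30),(90,255,255),ng,25): print(n,"green",b,s,onz(c,b,105),onz(c,s[:2]+s[2:4]/2-.5,105))
        p=np.load("pose.npy");I=cv2.cvtColor(c["pixels"],cv2.COLOR_RGB2BGR).copy()
        from fit import W
        K=4;x0,y0=(140,130) if n=="top" else (190,150)
        I=cv2.resize(I[y0:y0+130,x0:x0+150],None,fx=K,fy=K,interpolation=cv2.INTER_CUBIC)
        for poly in([(62,-66,119),(62,66,119),(-68,66,119),(-68,-66,119)],[(-184,-57,100),(-184,57,100),(-56,57,100),(-56,-57,100)],[(-218,-113,171),(-218,-79,171),(-172,-79,171),(-172,-113,171)]):
            cv2.polylines(I,[np.int32([(proj(c,W(p,m))-(x0,y0)+.5)*K for m in poly])],True,(0,0,255),1)
        cv2.imwrite(f"pics/ov_{n}.png",I)
E
python3 col.py | grep -v melter; python3 -c "
import cv2,numpy as np;cv2.imwrite('pics/ov.png',cv2.resize(np.hstack([cv2.imread('pics/ov_top.png'),cv2.imread('pics/ov_side.png')]),(800,347)))"
```

```text
top red [250.7 168.9] [243 163  16  13 150] [522.9 108.1 171. ] [524.8 108.4 160. ]
[481.96 322.62   1.33] [[-0.135549089322069, 0.1655197779952573], [1.7225464447083993, -0.5872147708521425], [-0.5824506834872523, -0.6746882767943987], [0.8179109997487899, 0.739729557143022], [-2.0058267531148317, 7.042675771223941], [2.3006864091004786, -1.6156481184496556]]
(-195, -96, 171) [528.23 110.25 171.  ]
(-203, -96, 67) [526.31 102.49  67.  ]
(85, 0, 241) [502.4  405.12 241.  ]
(140, 0, 205) [515.63 458.51 205.  ]
[0.   0.18 0.98 0.  ] [[-0.93  0.36  0.  ]
 [ 0.36  0.93  0.  ]
 [-0.    0.   -1.  ]]
side red [240.74 174.96] [233 168  16  16 196] [523.86 124.14 171.  ] [523.53 100.6  160.  ]
side green [266.29 218.42] [260 214  13  10  99] [468.12 217.75 105.  ] [468.8  218.06 105.  ]
```

View pics/ov.png

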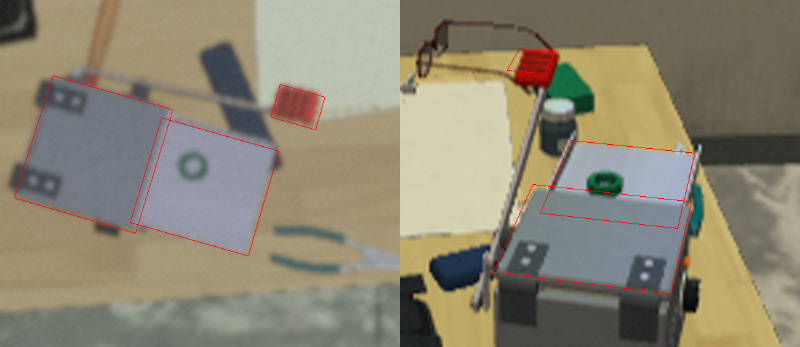

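Request:
{"method": "step_arm", "body": {
  "series": [
    [0, 0, -0.005, 7],
    [0, 0, -0.005, 7],
    [0, 0, -0.005, 7],
    [0, 0, -0.005, 7],
    [0, 0, -0.005, 7],
    [0, 0, -0.005, 7],
    [0, 0, -0.005, 7],
    [0, 0, -0.005, 7],
    [0, 0, -0.005, 7],
    [0, 0, -0.005, 7],
    [0, 0, -0.005, 7],
    [0, 0, -0.005, 6.5]
  ],
  "jaw": 1
}}

```text
time_s: 3.4
tcp_pos: [195.7, 514.0, 234.8]
tool_rot: [-0.0, 0.792, 0.611, 0.0]
ft_force: [-0.4, -0.9, 0.2]
opening: 0.182
grip_force: 0.0
```

Request:
{"method": "step_arm", "body": {
  "series": [
    [-0.024, 0.032, 0, 0],
    [-0.024, 0.032, 0, 0],
    [-0.024, 0.032, 0, 0],
    [-0.024, 0.032, 0, 0],
    [-0.024, 0.032, 0, 0],
    [-0.024, 0.032, 0, 0],
    [-0.024, 0.032, 0, 0],
    [-0.024, 0.032, 0, 0],
    [-0.024, 0.032, 0, 0],
    [-0.024, 0.032, 0, 0],
    [-0.024, 0.032, 0, 0],
    [-0.024, 0.032, 0, 0]
  ]
}}

```text
time_s: 4.4
tcp_pos: [497.3, 138.1, 234.9]
tool_rot: [0.0, 0.79, 0.613, 0.0]
ft_force: [0.9, 0.7, -0.2]
opening: -0.0
grip_force: 0.0
```

```bash
cat > go.py <<'E'
# usage: go.py  -> TCP in melter coords; tool x=+mx, tool y=-my, z down
from h import *
from scipy.spatial.transform import Rotation as Ro
s=env.get_state();q=s["tool_rot"];R=Ro.from_quat([*q[1:],q[0]]).as_matrix()
a=1.315;d=s["tcp_pos"][:2]-[481,321]
print("melter xy",np.round([np.cos(a)*d[0]+np.sin(a)*d[1],-np.sin(a)*d[0]+np.cos(a)*d[1]],1),"z",round(s["tcp_pos"][2],1),"t",s["time_s"],"F",np.round(s["ft_force"],1),"tool x deg",np.degrees(np.arctan2(R[1,0],R[0,0])).round(1),"q",np.round(s["joint_pos"],2))
E
python3 go.py
```

```text
melter xy [-172.8  -62.1] z 234.9 t 4.4 F [ 0.9  0.7 -0.2] tool x deg 75.6 q [0.16 0.01 1.34 0.   1.8  0.41]
```

Request:
{"method": "step_arm", "body": {
  "series": [
    [-0.023, 0.034, 0, 0],
    [0, 0, 0.015, 0],
    [0, 0, 0.02, 0],
    [0, 0, 0.012, 0],
    [0, 0, 0, 0]
  ]
}}

```text
time_s: 4.82
tcp_pos: [521.8, 108.8, 183.9]
tool_rot: [-0.002, 0.79, 0.613, -0.003]
ft_force: [0.4, -0.2, -0.7]
opening: 0.007
grip_force: 0.0
```

```bash
python3 go.py
python3 - <<'E'
from h import *
t,s=env.read_camera("top"),env.read_camera("side")
I=np.hstack([t["pixels"][120:270,140:310],s["pixels"][100:250,180:350]])
cv2.imwrite("pics/press0.png",cv2.resize(cv2.cvtColor(I,cv2.COLOR_RGB2BGR),None,fx=2.3,fy=2.3,interpolation=cv2.INTER_CUBIC))
E
```

```text
melter xy [-195.   -93.1] z 183.9 t 4.8167 F [ 0.4 -0.2 -0.7] tool x deg 75.6 q [0.1  0.05 1.39 0.   1.71 0.35]
```

View pics/press0.png

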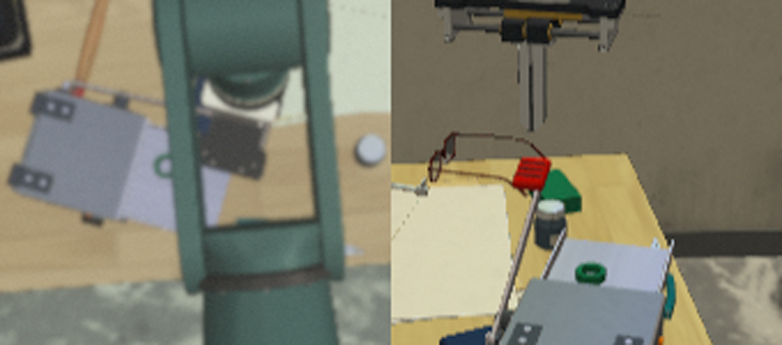

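Run:
```python
from h import *
for n in("top","side"):
    c=env.read_camera(n)
    for X in [env.get_state()["tcp_pos"],(524,108,171),(524,108,160),(524,120,171),(519.5,97,171)]: print(n,proj(c,X))
```

```text
top [249.89094095 167.50446599]
top [250.69719633 168.53629446]
top [250.79059677 169.23339373]
top [246.12525256 168.49370693]
top [254.86955439 170.26855764]
side [240.50936052 165.57168129]
side [240.56175838 172.12481981]
side [240.59979101 176.25658968]
side [240.65122117 174.22542241]
side [242.33299035 170.20984288]
```

Request:
{"method": "step_arm", "body": {
  "series": [
    [-0.001, 0.002, 0.008, 0],
    [0, 0, 0.008, 0],
    [0, 0, 0.004, 0],
    [0, 0, 0, 0]
  ]
}}

```text
time_s: 5.35
tcp_pos: [524.4, 107.7, 165.9]
tool_rot: [-0.001, 0.79, 0.613, -0.001]
ft_force: [-0.3, -1.0, -0.2]
opening: 0.008
grip_force: 0.0
```

```bash
python3 go.py
python3 - <<'E'
from h import *
s=env.read_camera("side")
T=env.get_state()["tcp_pos"]
p=proj(s,T);print(p)
I=cv2.cvtColor(s["pixels"],cv2.COLOR_RGB2BGR)[120:220,190:320]
I=cv2.resize(I,None,fx=5,fy=5,interpolation=cv2.INTER_CUBIC)
cv2.drawMarker(I,tuple(int(v) for v in (p-(190,120)+.5)*5),(255,0,255))
cv2.imwrite("pics/press1.png",I)
E
```

```text
melter xy [-195.4  -95.9] z 165.9 t 5.35 F [-0.3 -1.  -0.2] tool x deg 75.7 q [0.1  0.06 1.42 0.   1.67 0.35]
[240.29525505 173.77720023]
```

View pics/press1.png

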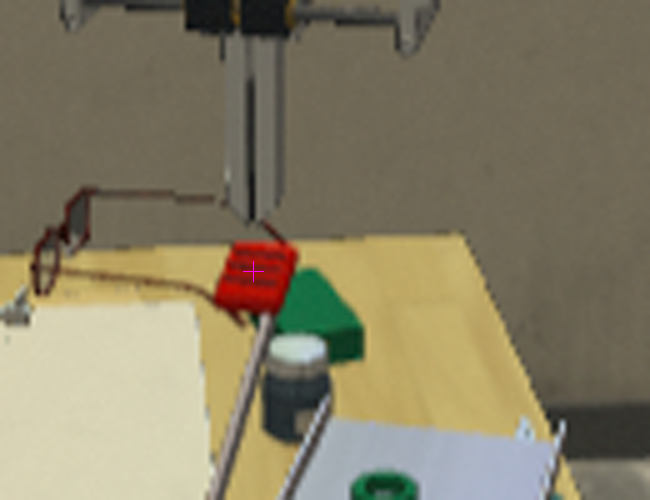

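Request:
{"method": "step_arm", "body": {
  "series": [
    [0, 0, 0.006, 0],
    [0, 0, 0.006, 0],
    [0, 0, 0, 0]
  ]
}}

```text
time_s: 5.65
tcp_pos: [524.5, 107.6, 153.9]
tool_rot: [-0.001, 0.79, 0.613, -0.001]
ft_force: [0.0, 0.1, -0.0]
opening: 0.006
grip_force: 0.0
```

```bash
python3 go.py
python3 - <<'E'
from h import *
s=env.read_camera("side");t=env.read_camera("top")
T=env.get_state()["tcp_pos"]
O=[]
for c,(x,y) in((s,(190,120)),(t,(190,110))):
    p=proj(c,T);I=cv2.cvtColor(c["pixels"],cv2.COLOR_RGB2BGR)[y:y+110,x:x+100]
    I=cv2.resize(I,None,fx=4,fy=4,interpolation=cv2.INTER_CUBIC)
    for z in (0,50,97): cv2.drawMarker(I,tuple(int(v) for v in (proj(c,T+[0,0,z])-(x,y)+.5)*4),(255,0,255),0,10)
    O.append(I)
cv2.imwrite("pics/press2.png",np.hstack(O))
E
```

```text
melter xy [-195.4  -96.1] z 153.9 t 5.65 F [ 0.   0.1 -0. ] tool x deg 75.7 q [0.1  0.06 1.44 0.   1.64 0.35]
```

View pics/press2.png

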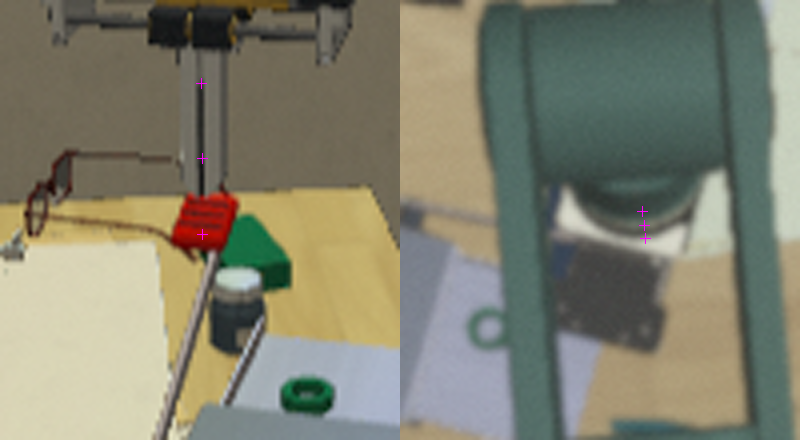

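Request:
{"method": "step_arm", "body": {
  "series": [
    [0, 0, 0.006, 0],
    [0, 0, 0.006, 0],
    [0, 0, 0.003, 0],
    [0, 0, 0, 0]
  ]
}}

```text
time_s: 6.08
tcp_pos: [525.7, 107.2, 141.4]
tool_rot: [0.001, 0.79, 0.613, 0.0]
ft_force: [-1.1, -0.3, 8.3]
opening: 0.008
grip_force: 3.7
```

```bash
python3 go.py
python3 - <<'E'
from h import *
s=env.read_camera("side")
from col import blob
for b,st in blob(s,(0,120,70),(8,255,255),(241,174)): print(b,st)
I=cv2.cvtColor(s["pixels"],cv2.COLOR_RGB2BGR)[140:200,210:290]
cv2.imwrite("pics/press3.png",cv2.resize(I,None,fx=6,fy=6,interpolation=cv2.INTER_CUBIC))
E
```

```text
melter xy [-195.6  -97.3] z 141.4 t 6.0833 F [-1.1 -0.3  8.3] tool x deg 75.6 q [ 0.1   0.06  1.46 -0.    1.62  0.35]
[241.  176.6] [233 168  16  16 149]
```

View pics/press3.png

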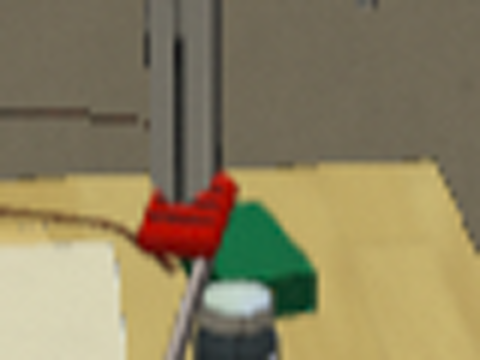

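Request:
{"method": "step_arm", "body": {
  "series": [
    [-0.002, 0, 0.009, 0],
    [-0.002, 0, 0.009, 0],
    [-0.002, 0, 0.009, 0],
    [-0.002, 0, 0.009, 0],
    [-0.002, 0, 0.009, 0],
    [-0.001, 0, 0.009, 0],
    [-0.001, 0, 0.009, 0],
    [-0.001, 0, 0.009, 0],
    [-0.001, 0, 0.009, 0],
    [-0.001, 0, 0.009, 0]
  ]
}}

```text
time_s: 6.97
tcp_pos: [522.4, 91.8, 51.1]
tool_rot: [0.001, 0.79, 0.613, 0.0]
ft_force: [0.4, -0.9, 1.9]
opening: 0.004
grip_force: 0.5
```

```bash
python3 go.py
python3 - <<'E'
from h import *
s=env.read_camera("side")
for q in("lid_edge","lever_pad"):print(q,env.place_of(s,q)[:1])
for X in((502.5,403,241),(519,99,67),(520,100,78)): print(proj(s,X))
save(s,"p4.png")
E
```

```text
melter xy [-211.3  -98.1] z 51.1 t 6.9667 F [ 0.4 -0.9  1.9] tool x deg 75.6 q [ 0.07  0.1   1.61 -0.    1.43  0.32]
lid_edge [{'at': [258.7, 203.3], 'p': 0.8}]
lever_pad [{'at': [262.8, 285.8], 'p': 0.23}]
[255.2835628  205.48993776]
[242.82027513 207.99413715]
[242.40469658 204.37392188]
```

Request:
{"method": "step_arm", "body": {
  "series": [
    [0, 0, 0.006, 0],
    [0, 0, 0.004, 0],
    [0, 0, 0.002, 0],
    [0, 0, 0, 0],
    [0, 0, 0, 0]
  ]
}}

```text
time_s: 7.53
tcp_pos: [521.5, 93.4, 38.5]
tool_rot: [-0.0, 0.79, 0.613, -0.0]
ft_force: [-0.5, -0.4, 0.2]
opening: 0.003
grip_force: 0.0
```

```bash
python3 go.py
python3 - <<'E'
from h import *
s=env.read_camera("side")
print(env.place_of(s,"lid_edge")[:1])
I=cv2.cvtColor(s["pixels"],cv2.COLOR_RGB2BGR)[110:310,170:370]
cv2.imwrite("pics/press4.png",cv2.resize(I,None,fx=2.5,fy=2.5,interpolation=cv2.INTER_CUBIC))
E
```

```text
melter xy [-210.   -96.8] z 38.5 t 7.5333 F [-0.5 -0.4  0.2] tool x deg 75.7 q [0.07 0.11 1.62 0.   1.41 0.32]
[{'at': [255.0, 205.9], 'p': 0.71}]
```

View pics/press4.png

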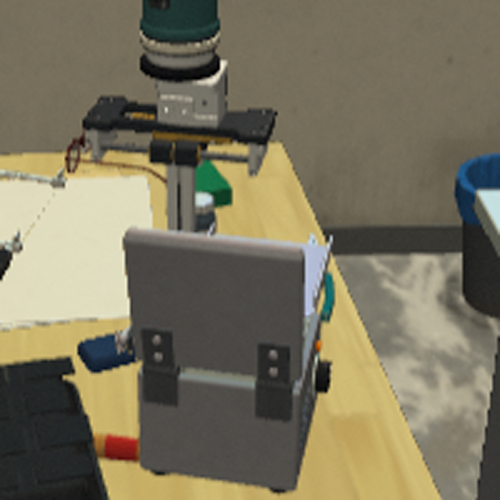

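Request:
{"method": "step_arm", "body": {
  "series": [
    [0, 0, -0.03, 0],
    [0, 0, -0.04, 0],
    [0.005, -0.01, -0.03, 0],
    [0.02, -0.025, 0, 0],
    [0.02, -0.025, 0, 0],
    [0.015, -0.02, 0, 0],
    [0, 0, 0.015, 0],
    [0, 0, 0.015, 0],
    [0, 0, 0, 0]
  ],
  "jaw": 0.8
}}

```text
time_s: 8.38
tcp_pos: [456.7, 171.1, 105.9]
tool_rot: [-0.001, 0.789, 0.614, -0.002]
ft_force: [-1.0, 0.4, -0.9]
opening: 0.2
grip_force: 0.0
```

```bash
python3 go.py
python3 - <<'E'
from h import *
from col import blob
t=env.read_camera("top");s=env.read_camera("side")
for n,c in(("t",t),("s",s)):
  r=env.place_of(c,"ring_center");print(n,[(d["p"],d["at"],onz(c,d["at"],105)) for d in r[:2]])
I=np.hstack([c["pixels"][y:y+110,x:x+120] for c,x,y in((t,160,140),(s,210,130))])
cv2.imwrite("pics/ring.png",cv2.resize(cv2.cvtColor(I,cv2.COLOR_RGB2BGR),None,fx=3.3,fy=3.3,interpolation=cv2.INTER_CUBIC))
E
```

```text
melter xy [-151.1  -14.4] z 105.9 t 8.3833 F [-1.   0.4 -0.9] tool x deg 75.7 q [ 0.24 -0.02  1.62 -0.    1.55  0.49]
t []
s []
```

View pics/ring.png

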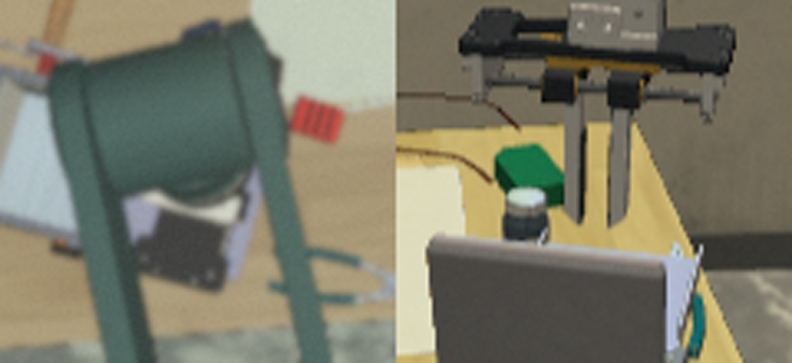

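Request:
{"method": "step_arm", "body": {
  "series": [
    [0, 0, 0.015, 0],
    [0, 0, 0.01, 0],
    [0, 0, 0.004, 0],
    [0, 0, 0, 0],
    [0, 0, 0, 0]
  ]
}}

```text
time_s: 9.0
tcp_pos: [459.0, 171.0, 79.6]
tool_rot: [-0.0, 0.79, 0.613, -0.0]
ft_force: [0.4, 0.3, 0.1]
opening: 0.198
grip_force: 0.0
```

Request:
{"method": "step_arm", "body": {
  "series": [
    [0, 0, 0.002, 0],
    [0, 0, 0, 0],
    [0, 0, 0, 0]
  ]
}}

```text
time_s: 9.25
tcp_pos: [459.2, 171.2, 78.0]
tool_rot: [0.0, 0.79, 0.613, 0.0]
ft_force: [-0.4, -0.4, -0.7]
opening: 0.201
grip_force: 0.0
```

Request:
{"method": "step_arm", "body": {
  "series": [
    [0, 0, 0.002, 0],
    [0, 0, 0, 0],
    [0, 0, 0, 0]
  ]
}}

```text
time_s: 9.5
tcp_pos: [458.9, 171.1, 75.6]
tool_rot: [-0.0, 0.79, 0.613, 0.0]
ft_force: [-0.0, 0.0, 0.1]
opening: 0.202
grip_force: 0.0
```

Request:
{"method": "step_arm", "body": {
  "series": [
    [0, 0, 0.002, 0],
    [0, 0, 0, 0],
    [0, 0, 0, 0]
  ]
}}

```text
time_s: 9.75
tcp_pos: [458.8, 171.1, 73.4]
tool_rot: [-0.0, 0.79, 0.613, -0.0]
ft_force: [0.1, 0.1, -0.4]
opening: 0.198
grip_force: 0.0
```

Request:
{"method": "step_arm", "body": {
  "series": [
    [0, 0, 0.002, 0],
    [0, 0, 0, 0],
    [0, 0, 0, 0]
  ]
}}

```text
time_s: 10.0
tcp_pos: [458.9, 171.1, 71.4]
tool_rot: [-0.0, 0.79, 0.613, -0.0]
ft_force: [0.5, -0.7, -0.2]
opening: 0.201
grip_force: 0.0
```

Request:
{"method": "step_arm", "body": {
  "series": [
    [0, 0, 0.002, 0],
    [0, 0, 0, 0],
    [0, 0, 0, 0]
  ]
}}

```text
time_s: 10.25
tcp_pos: [458.9, 171.1, 69.5]
tool_rot: [-0.0, 0.79, 0.613, -0.0]
ft_force: [0.3, 0.3, -0.6]
opening: 0.205
grip_force: 0.0
```

Request:
{"method": "step_arm", "body": {
  "series": [
    [0, 0, 0.002, 0],
    [0, 0, 0, 0],
    [0, 0, 0, 0]
  ]
}}

```text
time_s: 10.5
tcp_pos: [459.1, 171.2, 69.3]
tool_rot: [0.0, 0.79, 0.613, 0.0]
ft_force: [-3.1, -0.8, 7.1]
opening: 0.199
grip_force: 3.6
```

Request:
{"method": "step_arm", "body": {
  "series": [
    [0, 0, -0.004, 0],
    [0.008, 0, 0, 0],
    [0.008, 0, 0, 0],
    [0.008, 0, 0, 0],
    [0.008, 0, 0, 0],
    [0.008, 0, 0, 0],
    [0.008, 0, 0, 0],
    [0.008, 0, 0, 0],
    [0.008, 0, 0, 0],
    [0.008, 0, 0, 0],
    [0.008, 0, 0, 0],
    [0, 0, 0, 0]
  ]
}}

```text
time_s: 11.5
tcp_pos: [479.1, 250.1, 71.5]
tool_rot: [-0.0, 0.789, 0.614, 0.0]
ft_force: [0.6, -0.7, 0.1]
opening: 0.2
grip_force: 0.0
```

Request:
{"method": "step_arm", "body": {
  "series": [
    [0.008, 0, 0, 0],
    [0.008, 0, 0, 0],
    [0.006, 0, 0, 0],
    [0, 0, 0, 0],
    [0, 0, 0, 0]
  ]
}}

```text
time_s: 11.92
tcp_pos: [484.2, 270.2, 71.5]
tool_rot: [0.0, 0.79, 0.614, -0.0]
ft_force: [0.7, -0.4, -0.5]
opening: 0.197
grip_force: 0.0
```

Request:
{"method": "step_arm", "body": {
  "series": [
    [0, 0, -0.035, 0],
    [0, 0, -0.035, 0],
    [0, 0, -0.035, 0],
    [0, 0, -0.035, 0],
    [-0.04, 0, -0.03, 0],
    [-0.04, 0, 0, 0],
    [-0.04, 0, 0, 0],
    [-0.04, 0, 0, 0],
    [-0.04, 0, 0, 0],
    [-0.03, 0, 0, 0],
    [0, 0, 0, 0]
  ],
  "jaw": 1
}}

```text
time_s: 12.83
tcp_pos: [427.7, 49.1, 237.2]
tool_rot: [0.001, 0.792, 0.611, -0.0]
ft_force: [0.4, 0.1, -0.1]
opening: 0.005
grip_force: 0.0
```

```bash
python3 go.py
python3 - <<'E'
from h import *
t=env.read_camera("top");s=env.read_camera("side")
for n,c in(("t",t),("s",s)):
  for q,z in(("ring_center",27),("lid_edge",241)): print(n,q,[(d["p"],d["at"],onz(c,d["at"],z)) for d in env.place_of(c,q)[:2]])
I=t["pixels"][120:270,120:320]
cv2.imwrite("pics/pot.png",cv2.resize(cv2.cvtColor(I,cv2.COLOR_RGB2BGR),None,fx=4,fy=4,interpolation=cv2.INTER_CUBIC))
E
```

```text
melter xy [-276.6  -17.3] z 237.2 t 12.8333 F [ 0.4  0.1 -0.1] tool x deg 75.3 q [-0.02 -0.19  1.51 -0.    1.82  0.24]
t ring_center []
t lid_edge [(0.86, [129.3, 168.7], array([508.88520818, 403.51550434, 241.        ])), (0.45, [153.6, 181.9], array([476.85070822, 342.60058807, 241.        ]))]
s ring_center []
s lid_edge [(0.87, [258.1, 207.7], array([497.90998914, 411.24917028, 241.        ]))]
```

View pics/pot.png

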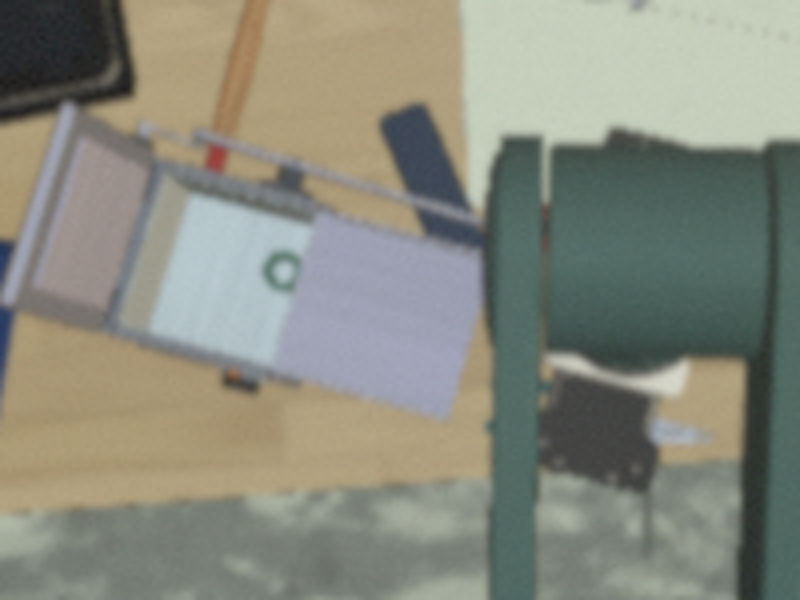

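Request:
{"method": "step_arm", "body": {
  "series": [
    [0, 0, -0.015, 0],
    [0.037, -0.002, 0, 0],
    [0.037, -0.002, 0, 0],
    [0.037, -0.002, 0, 0],
    [0.037, -0.002, 0, 0],
    [0.037, -0.002, 0, 0],
    [0.037, -0.002, 0, 0],
    [0.037, -0.002, 0, 0],
    [0.037, -0.002, 0, 0],
    [0.037, 0, 0, 0],
    [0.037, 0, 0, 0],
    [0.037, 0, 0, 0]
  ]
}}

```text
time_s: 14.13
tcp_pos: [513.3, 455.4, 250.7]
tool_rot: [-0.0, 0.789, 0.614, -0.0]
ft_force: [0.6, 0.6, 0.8]
opening: 0.001
grip_force: 0.0
```

Request:
{"method": "step_arm", "body": {
  "series": [
    [0.006, 0, 0, 0],
    [0, 0, 0, 0],
    [0, 0, 0, 0]
  ]
}}

```text
time_s: 14.38
tcp_pos: [515.0, 458.3, 250.5]
tool_rot: [0.0, 0.789, 0.614, -0.001]
ft_force: [0.2, -0.6, -0.4]
opening: 0.006
grip_force: 0.0
```

```bash
python3 go.py
```

```text
melter xy [141.4   1.8] z 250.5 t 14.3833 F [ 0.2 -0.6 -0.4] tool x deg 75.8 q [ 0.65  0.42  0.82 -0.    1.91  0.89]
```

Request:
{"method": "step_arm", "body": {
  "series": [
    [0, 0, 0.034, 0],
    [0, 0, 0.034, 0],
    [0, 0, 0, 0],
    [-0.012, 0, 0, 0],
    [-0.012, 0, 0, 0],
    [-0.012, 0, 0, 0],
    [-0.01, 0, 0, 0],
    [-0.01, 0, 0, 0],
    [-0.01, 0, 0, 0]
  ]
}}

```text
time_s: 15.13
tcp_pos: [499.9, 393.2, 186.1]
tool_rot: [0.0, 0.79, 0.613, 0.002]
ft_force: [-0.1, 0.3, 0.5]
opening: 0.003
grip_force: 0.8
```

Request:
{"method": "step_arm", "body": {
  "series": [
    [-0.01, 0, 0, 0],
    [-0.01, 0, 0, 0],
    [-0.01, 0, 0, 0],
    [-0.008, 0, 0, 0],
    [0, 0, 0, 0]
  ]
}}

```text
time_s: 15.55
tcp_pos: [489.6, 355.0, 183.5]
tool_rot: [0.0, 0.79, 0.613, -0.001]
ft_force: [0.3, 0.1, -0.3]
opening: 0.002
grip_force: 0.0
```

```bash
python3 go.py
python3 - <<'E'
from h import *
s=env.read_camera("side");print(env.place_of(s,"lid_edge")[:1],proj(s,(464,255,113)))
E
```

```text
melter xy [35.1  0.3] z 183.5 t 15.55 F [ 0.3  0.1 -0.3] tool x deg 75.6 q [ 0.53  0.21  1.21 -0.    1.72  0.79]
[{'at': [265.6, 194.7], 'p': 0.62}] [269.36944843 223.84670927]
```

Request:
{"method": "step_arm", "body": {
  "series": [
    [0, 0, -0.02, 0],
    [0, 0, -0.02, 0],
    [0, 0, -0.02, 0],
    [0, 0, -0.02, 0],
    [0.04, 0, 0, 0],
    [0.04, 0, 0, 0],
    [0.04, 0, 0, 0],
    [0, 0, 0, 0],
    [0, 0, 0, 0],
    [0, 0, 0, 0],
    [0, 0, 0, 0],
    [0, 0, 0, 0]
  ]
}}

```text
time_s: 16.65
tcp_pos: [519.7, 472.1, 265.9]
tool_rot: [0.0, 0.79, 0.613, 0.001]
ft_force: [0.2, -0.1, 0.6]
opening: 0.004
grip_force: 0.0
```

```bash
python3 go.py
python3 - <<'E'
from h import *
s=env.read_camera("side");print(env.place_of(s,"lid_edge")[:1],env.place_of(s,"lever_pad")[:1])
I=s["pixels"][110:310,170:370]
cv2.imwrite("pics/end.png",cv2.resize(cv2.cvtColor(I,cv2.COLOR_RGB2BGR),None,fx=2.5,fy=2.5,interpolation=cv2.INTER_CUBIC))
E
```

```text
melter xy [156.    0.8] z 265.9 t 16.65 F [ 0.2 -0.1  0.6] tool x deg 75.6 q [ 0.66  0.45  0.74 -0.    1.95  0.91]
[{'at': [268.5, 226.4], 'p': 0.76}] [{'at': [239.7, 171.8], 'p': 0.88}]
```

View pics/end.png

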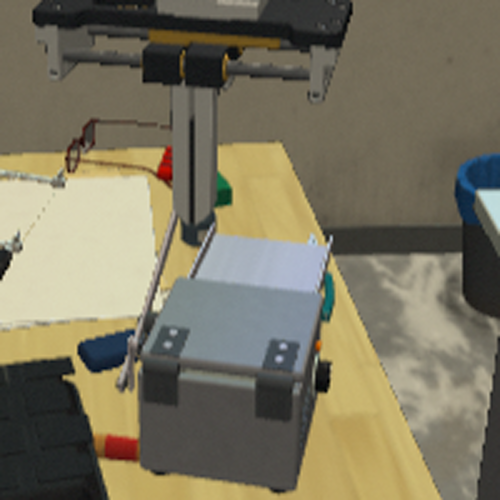

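The lid is shut: its edge shows at (268.5, 226), about where the shut lid should put it. The pad is back up, the shelf is empty and the arm is clear of everything.

```bash
python3 -c "
from workcell import env
print(env.job_done())"
```

```text
the job is handed in; nothing more can be done
None
```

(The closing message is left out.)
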